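# Shim the rocking marking-out stand

## Robot

A 7-joint arm with a two-finger parallel gripper is mounted at the origin on the work surface. World frame = base frame: x ahead of the robot, y to its left, z up, the work surface at z = 0. Lengths are in m, angles in rad, forces in N, time in s.
With the tool pointing down it reaches from about 0.4 to 0.875 m from the base axis. Payload 19.3 kg.
Tool frame: the origin (TCP) lies at the very end of the fingers, on their centre line; the grasp point (between the pads) lies 19 mm behind it (bot.pinch_z is the distance from the TCP to the grasp point, in m); y points along the fingers, x is the direction in which the jaws open and shut, and the axes are right-handed (so a half turn about y gives the same grasp; the last joint's range is limited). The gripper opens to 85 mm and grips with 20 to 120 N. Pads are 22 mm wide; open, the fingers measure 114 mm over their backs; the gripper's body (76 mm by 85 mm) begins 54 mm behind the grasp point. The pads swing forward as they close: fully open they stand 13 mm farther back than shut.
Start: joints at [-0.07, 0.521, -0.036, 1.599, 0.021, 1.021, -0.113], TCP at [0.625, -0, 0.231] pointing down, gripper open.
Joint ranges: [-2.91, 2.91], [-0.3, 2.13], [-1.5, 1.42], [0.17, 2.43], [-1.26, 4.41], [0.16, 1.93], [-2.52, 2.52]. Speed limits (rad/s): [1.89, 1.89, 2.39, 2.39, 3.01, 3.01, 3.01].

## Interface

Orientations are given as [roll, pitch, yaw] about the fixed x, y, z axes, in that order (R = Rz(yaw) Ry(pitch) Rx(roll)).
In Python, from workcell import bot gives the robot as it stands. The module is installed in compiled form; this text tells all that it offers.
- The arm moves only by the tool arm_command, never from a script. Its argument "moves" is a list of rows, each an object of numbers: "rx", "ry", "rz": the turn, a rotation vector about the tool's x, y, z in rad; "x", "y", "z": the shift along the tool's x, y, z in cm; "gripper": the opening, from -1 (shut) to 1 (fully open). In form: [{"rx": .., "ry": .., "rz": .., "x": .., "y": .., "z": .., "gripper": ..}, ...]. A call has 1 to 5 rows; each row is the pose to reach, as a shift and turn from the pose commanded when the call began, along the tool's axes at that moment; what a row does not reach only later rows make up. A row lasts 1/12 s, in which the tool goes at most 41.7 mm and 7.16 degrees, less where a joint would pass 70% of its speed; a pose out of reach is approached as far as the arm can. A call with a gripper value outside its range is refused whole. The fingers move at their own pace and stop on an object; "squeeze" is the grip in N (left out, the last holds). Time passes only in rows, so rows that repeat a pose let the fingers close. It gives the time, the measured TCP pose, the force and the opening at its end, in the units of the state.
- bot.observe(): the state, without advancing time (a new reading comes with each control period).
- bot.grab_frame(name): name is "scene" or "side" or "wrist"; returns (picture, depth): 420x560x3 uint8, red, green, blue; 420x560 float32, m along the optical axis (not along the pixel's ray), 0 where there is no reading.
- bot.camera_model(name): a dict with "vfov" (degrees; the focal length in pixels is half the picture's height over the tangent of half this angle, whatever the lens; pixels are square), "cx", "cy" (the principal point, pixels), "dist_coeffs" ([k1, k2, p1, p2, k3] as OpenCV has them; the pictures are not rectified), "extrinsics" (4x4, takes a point from camera to world coordinates); the wrist camera has in their place "mount" (4x4, takes a point from camera to tool coordinates, whose origin is the TCP and whose axes are the tool frame's). Camera axes: x right, y down, z forward; pixel columns grow to the right and rows downward; lengths in m; the calibration is good to about 2 mm. A picture is of the moment at which its call begins: read the wrist's pose just before it. camera_model takes no time and is no camera call.
- bot.job_done(): hands the job in, once; it reports no verdict.
Trained networks look in the newest picture that a camera, given by its name, has taken for a name from the list of things; names that differ only in an ending like _2 or _b are one class to them, and where a whole thing is asked for, a point or a joint stands for the part that bears it (a point fixed in the world has none). Each returns a list of dicts, best first, with "p" (0 to 1); they miss things now and then, are a little off and sometimes report something else, mostly with a low value. They report only what shows in the picture. A call takes as long as a camera call. They do not tell look-alikes from the thing itself.
- bot.spot_in(name, camera): "box" ([left, top, right, bottom] in pixels, round what is visible of it).
- bot.masks_of(name, camera): "mask" (420x560 bool, what is visible of it) and "box" ([left, top, right, bottom] in pixels, round what is visible of it).
The state is a dict: "clock": time; "qpos": joint angles; "qd": joint speeds; "joint_efforts": joint torques, N m; "position": TCP position; "tool_rot": TCP orientation; "force": force on the tool from outside, world axes, zero at the start; "moment": the same for the moment, N m; "grip_width": finger opening in m.
Only numpy, scipy, OpenCV 4.12 (cv2) and the standard library are available. Lean on these libraries where they do the work, as an engineer would, in place of code of your own. Each camera call takes 0.05 s, during which the arm holds its last target.

## Task

The marking-out stand rocks because the foot under its red pad is too short. With the fingertips, slide the orange wedge thin end first along the bench under that foot until it is snug and the stand no longer rocks, then press firmly down on the red pad for about a second to prove it, and move clear. Do not lift the wedge or the stand, do not jack the stand out of level or shove it out of its place, and leave the other things where they lie.

Things in the scene. Friction and masses are not known exactly. Their poses are not given: they have to be found in the camera images.
- stand: Loose steel stand, about 3 kg: grey cross base, two bars 276 x 36 mm, 26 to 42 mm above the bench, a foot under each end 120 mm from the centre; round table with pink disc on top (radius 80 mm, 90 mm high). Origin: centre at bench level, z up; the short foot is at x = -120 mm. Level on its three good feet; while the short foot hangs, 2 to 4 N on the red pad rocks it 0.06 rad. Slides at some 25 N.
- short_foot (a point): Lowest point of the short foot, a steel dome of 16 mm radius below the red pad; it hangs 7 mm above the bench.
- press_pad: Red round pad, radius 16 mm, 6 mm thick, on the arm end straight above the short foot. Origin: centre of its underside, 42 mm above the bench (pad top at 48 mm).
- wedge: Orange hard-plastic wedge, 60 g, 80 mm long, 50 mm wide, 3 mm thick at the thin end, evenly to 15 mm at the flat upright back. Origin: centre of its underside; x axis to the thin end (x = +40 mm; back at -40 mm), z up. Starts outside the stand, thin end roughly towards the short foot. Slides at about 1 N; a push of 5 to 15 N against the foot leaves it snug, and it then stays put. 25 N or more may shift the stand.
- wedge_bite (a point): Point on the wedge's sloping top face, on its middle line, 25.5 mm back from the thin end (x = +14.5 mm in the wedge's frame), where it is 6.8 mm thick: this point lies under the short foot when the wedge just bites; pushing on, it jams within about 3 mm.
- gear: White gear, radius 26 mm, 12 mm high, lying between the short-foot arm and one arm next to it. Leave alone. Origin: centre of its underside.
- weight: Steel weight with a knob, radius 17 mm, 42 mm high, standing between the short-foot arm and the other arm next to it. Leave alone. Origin: centre of its underside.
- thin_disc: Pink disc with holes, radius 58 mm, 12 mm thick, at one side. Leave alone. Origin: centre of its underside.
- stepped_disc: Pink stepped disc, radius 60 mm, 32 mm high, at one side. Leave alone. Origin: centre of its underside.
- marker_pen: Grey and black marker pen lying down, 130 mm long along its x axis, 14 mm high. Leave alone. Origin: middle, bench level.
- scriber: Scriber, black and red handle and dark point, 150 mm long along its x axis, 13 mm high. Leave alone. Origin: about the middle, bench level.
- dividers: Steel dividers lying flat, 160 mm long along their x axis, 65 mm wide, 12 mm high. Leave alone. Origin: about the middle, bench level.
- steel_rule: Steel rule lying flat, 300 mm along its x axis, 30 mm wide, 4 mm thick, at the right side of the bench. Leave alone. Origin: centre of its underside.
Not all that is in view belongs to the job. Several things look just like the wedge: the one meant starts farthest from the robot's base.

How it is judged:
By the outcome, as a careful person would: the job done as asked, in the order asked, and still so for the second after the job is handed in, with the robot touching nothing.
It also fails if it takes over 64 s, if anything falls off the work surface, if the arm or the gripper's body presses on something with over 40 N, if the wrist force passes 120 N, or if a joint passes its speed limit or range.

## Working session

There is one attempt and no reset: what is moved stays moved. The work goes in short steps, Python scripts to look and compute and a tool call to move; the robot and the scene stay as the last step left them, time stands still between calls to the robot, and variables do not carry over. Pictures are saved under pics/ and viewed, and the job is handed in when it is done.

Besides the shell and the picture viewer there is one more tool, called after "Call:" as name(argument=value, ...), one argument or row to a line, values as JSON. arm_command: Moves the arm, as the interface text tells. Its arguments: {"type":"object","properties":{"moves":{"type":"array"},"squeeze":{"type":"number"}},"required":["moves"]}

```bash
mkdir -p pics
cat > h.py <<'E'
import numpy as np,cv2
from workcell import bot
def K(m):
    f=210/np.tan(np.radians(m["vfov"])/2)
    return np.array([[f,0,m["cx"]],[0,f,m["cy"]],[0,0,1.]])
def ext(name):
    m=bot.camera_model(name)
    return np.array(m["extrinsics"])
def world(name,uv,d,E=None):
    m=bot.camera_model(name); E=ext(name) if E is None else E
    p=cv2.undistortPoints(np.array(uv,float).reshape(-1,1,2),K(m),np.array(m["dist_coeffs"])).reshape(-1,2)
    d=np.array(d).reshape(-1,1)
    P=np.c_[p*d,d]
    return P@E[:3,:3].T+E[:3,3]
def cloud(name,depth,mask,E=None):
    v,u=np.nonzero(mask&(depth>0))
    return world(name,np.c_[u,v],depth[v,u],E)
def ray(name,uv,z,E=None):
    m=bot.camera_model(name); E=ext(name) if E is None else E
    p=cv2.undistortPoints(np.array(uv,float).reshape(-1,1,2),K(m),np.array(m["dist_coeffs"])).reshape(-1,2)
    D=np.c_[p,np.ones(len(p))]@E[:3,:3].T
    return E[:3,3]+D*((z-E[2,3])/D[:,2])[:,None]
def proj(name,P,E=None):
    m=bot.camera_model(name); E=ext(name) if E is None else E
    Ei=np.linalg.inv(E)
    r,_=cv2.Rodrigues(Ei[:3,:3])
    return cv2.projectPoints(np.array(P,float).reshape(-1,1,3),r,Ei[:3,3],K(m),np.array(m["dist_coeffs"]))[0].reshape(-1,2)
E
python3 - <<'E'
from h import *
for n in("scene","side"):
    p,d=bot.grab_frame(n); cv2.imwrite(f"pics/{n}0.png",p[:,:,::-1]); np.savez(f"{n}0.npz",p=p,d=d)
    print(n,np.round(ext(n),3).tolist(),bot.camera_model(n)["vfov"])
    for w in("wedge","press_pad","stand","gear","weight"):
        for r in bot.masks_of(w,n):
            c=cloud(n,d,r["mask"]); print(w,round(r["p"],2),np.round(r["box"]),np.round(np.median(c,0),3) if len(c) else None)
s=bot.observe();print(s["clock"],s["position"],s["tool_rot"],s["force"],s["grip_width"])
E
```

```text
scene [[-0.782, 0.372, -0.501, 1.101], [0.624, 0.463, -0.63, 0.745], [-0.002, -0.805, -0.594, 0.76], [0.0, 0.0, 0.0, 1.0]] 52.690957552783274
wedge 0.82 [284. 183. 312. 195.] [ 0.371 -0.102  0.011]
wedge 0.8 [372. 210. 404. 228.] [0.291 0.186 0.01 ]
wedge 0.67 [276. 209. 308. 224.] [ 0.481 -0.008  0.012]
wedge 0.52 [330. 216. 352. 231.] [0.394 0.106 0.012]
press_pad 0.4 [259. 213. 271. 221.] [ 0.574 -0.008  0.05 ]
stand 0.58 [180. 201. 276. 276.] [ 0.71  -0.003  0.077]
gear 0.77 [267. 249. 286. 264.] [0.629 0.103 0.014]
side [[0.974, -0.166, 0.151, 0.266], [-0.225, -0.755, 0.616, -1.015], [0.012, -0.634, -0.773, 1.295], [0.0, 0.0, 0.0, 1.0]] 47.16128911333277
wedge 0.86 [257. 212. 276. 230.] [ 0.477 -0.013  0.008]
wedge 0.68 [231. 190. 251. 212.] [0.389 0.094 0.008]
wedge 0.66 [232. 238. 256. 262.] [ 0.366 -0.11   0.008]
wedge 0.52 [194. 181. 214. 196.] [0.287 0.181 0.01 ]
press_pad 0.59 [212. 133. 243. 152.] [0.397 0.4   0.013]
stand 0.81 [288. 176. 370. 247.] [ 0.684 -0.038  0.077]
stand 0.47 [211. 131. 243. 154.] [0.396 0.399 0.013]
weight 0.6 [308. 232. 319. 246.] [ 0.6   -0.133  0.024]
0.6 [ 6.25001175e-01 -6.25194555e-06  2.31306251e-01] [-1.57078279e+00 -2.14273723e-05  3.83001525e-06] [-0.09279612  0.0903296   0.05210595] 0.08560801569164617
```

View images.

Run:
```python
import cv2
a=cv2.imread("pics/scene0.png");b=cv2.imread("pics/side0.png")
cv2.imwrite("pics/sceneb.png",cv2.resize(a[150:300,150:420],None,fx=2.9,fy=2.9,interpolation=cv2.INTER_CUBIC))
cv2.imwrite("pics/sideb.png",cv2.resize(b[120:290,180:400],None,fx=3.4,fy=3.4,interpolation=cv2.INTER_CUBIC))
```

```text
(no output)
```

View pics/sceneb.png

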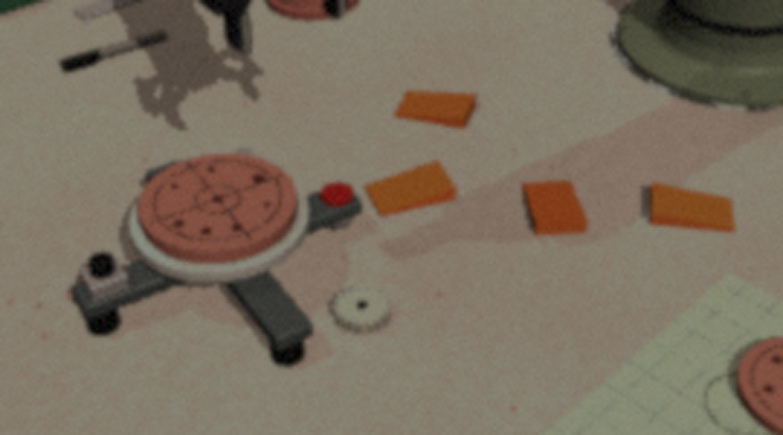

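View pics/sideb.png

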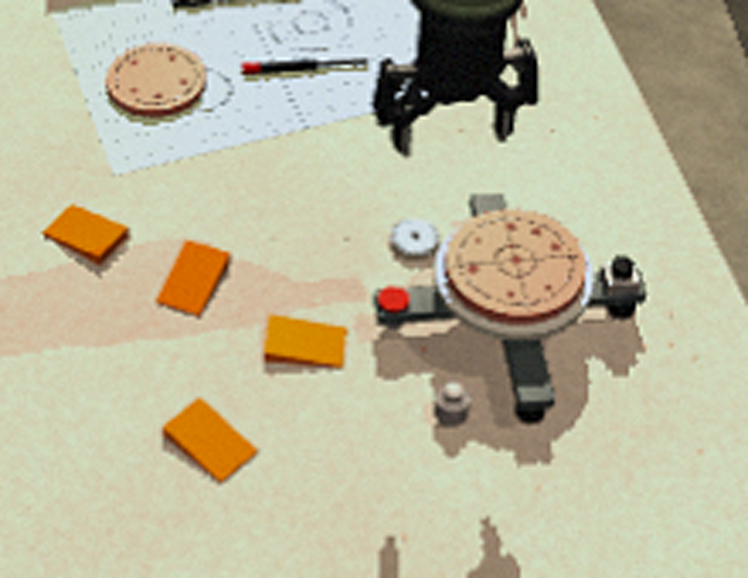

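View pics/side0.png

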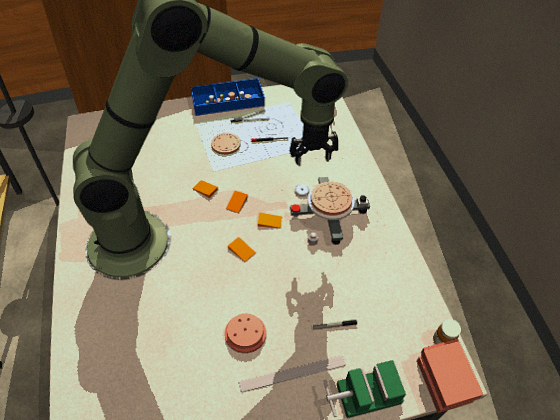

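```bash
cat >> h.py <<'E'
from scipy.spatial.transform import Rotation as R
def wext():
    s=bot.observe(); T=np.eye(4); T[:3,:3]=R.from_euler("xyz",s["tool_rot"]).as_matrix(); T[:3,3]=s["position"]
    return T@np.array(bot.camera_model("wrist")["mount"])
E
python3 - <<'E'
from h import *
E=wext();p,d=bot.grab_frame("wrist"); cv2.imwrite("pics/w0.png",p[:,:,::-1]); np.savez("w0.npz",p=p,d=d,E=E)
print(np.round(bot.camera_model("wrist")["mount"],3),bot.camera_model("wrist")["vfov"],np.round(E,3))
E
```

```text
[[ 1.    -0.    -0.001 -0.001]
 [ 0.001 -0.285  0.959 -0.144]
 [-0.    -0.959 -0.285  0.073]
 [ 0.     0.     0.     1.   ]] 67.99778834549879 [[ 1.    -0.    -0.001  0.624]
 [-0.    -0.959 -0.285  0.073]
 [-0.001  0.285 -0.959  0.375]
 [ 0.     0.     0.     1.   ]]
```

View pics/w0.png

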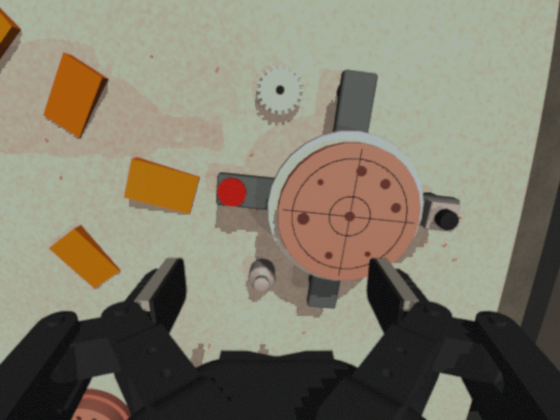

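```bash
cat > m.py <<'E'
from h import *
def meas(p,d,E,name="wrist"):
    hsv=cv2.cvtColor(p,cv2.COLOR_RGB2HSV).astype(int); H,S,V=hsv[...,0],hsv[...,1],hsv[...,2]
    out={}
    red=((H<5)|(H>174))&(S>190)&(V>80)
    n,l,st,c=cv2.connectedComponentsWithStats(red.astype(np.uint8))
    i=1+np.argmax(st[1:,4]) if n>1 else 0
    if i: out["pad"]=ray(name,[c[i]],.048,E)[0]; print("pad px",c[i],st[i,4],"depth med",np.median(cloud(name,d,l==i,E),0).round(4))
    org=(H>=6)&(H<22)&(S>190)&(V>80)
    n,l,st,c=cv2.connectedComponentsWithStats(org.astype(np.uint8))
    out["w"]=[]
    for i in range(1,n):
        if st[i,4]<300: continue
        P=cloud(name,d,l==i,E)
        cs=max(cv2.findContours((l==i).astype(np.uint8),0,1)[0],key=len)
        # undistorted rays to bench-ish z=.009, footprint
        Q=ray(name,cs.reshape(-1,2),.009,E)[:,:2]
        r=cv2.minAreaRect((Q*1000).astype(np.float32))
        # slope direction
        A=np.c_[P[:,:2]-P[:,:2].mean(0),np.ones(len(P))]; g=np.linalg.lstsq(A,P[:,2],rcond=None)[0]
        print("orange px",c[i].round(0),st[i,4],"mean",P.mean(0).round(4),"rect",np.round(r[0],1),np.round(r[1],1),round(r[2],1),"slope",g[:2].round(3),"thin dir deg",round(np.degrees(np.arctan2(-g[1],-g[0])),1),"zrange",np.percentile(P[:,2],[3,97]).round(4))
    return out
if __name__=="__main__":
    import sys
    a=np.load(sys.argv[1]); print(meas(a["p"],a["d"],a["E"]))
E
python3 m.py w0.npz
python3 - <<'E'
from h import *
a=np.load("w0.npz");p=a["p"]
cv2.imwrite("pics/w0crop.png",cv2.resize(p[130:250,100:300,::-1],None,fx=4,fy=4,interpolation=cv2.INTER_CUBIC))
# stand centre & features
print(ray("wrist",[[349.5,216]],.09,a["E"]),"disc centre")
P=cloud("wrist",a["d"],np.ones((420,560),bool),a["E"]); 
top=P[(abs(P[:,2]-.09)<.008)&(P[:,0]>.6)&(abs(P[:,1])<.12)]
(c,r)=cv2.minEnclosingCircle((top[:,:2]*1000).astype(np.float32));print(c,r,len(top),np.median(top[:,2]))
bar=P[(abs(P[:,2]-.042)<.004)&(P[:,0]>.54)&(P[:,0]<.85)&(abs(P[:,1])<.2)]
np.save("bar.npy",bar)
for n,m in(("x-",(bar[:,0]<.64)&(abs(bar[:,1])<.04)),("y+",(bar[:,1]>.06)),("x+",(bar[:,0]>.79))):
    q=bar[m]; print(n,len(q),q.mean(0).round(4),q.min(0).round(4),q.max(0).round(4),cv2.minAreaRect((q[:,:2]*1000).astype(np.float32)))
E
```

```text
pad px [231.2114094  191.81040268] 596 depth med [ 0.5754 -0.0085  0.0493]
orange px [73. 94.] 2839 mean [0.3907 0.0971 0.011 ] rect [388.1  96.6] [78.9 52.7] 58.7 slope [0.081 0.119] thin dir deg -124.2 zrange [0.0049 0.0166]
orange px [161. 186.] 2629 mean [ 0.4838 -0.0103  0.0104] rect [483.3 -12. ] [51.9 81.8] 71.8 slope [-0.142  0.041] thin dir deg -15.9 zrange [0.0046 0.0162]
orange px [ 85. 257.] 1983 mean [ 0.3703 -0.1064  0.0104] rect [ 368.  -109.9] [58.3 77.1] 34.2 slope [-0.103  0.1  ] thin dir deg -44.1 zrange [0.0048 0.0161]
{'pad': array([ 0.57503053, -0.00862002,  0.048     ]), 'w': []}
[[ 0.69485587 -0.02224024  0.09      ]] disc centre
(694.260986328125, -21.685422897338867) 70.13864135742188 15113 0.09124804419943217
x- 1047 [ 0.5951 -0.0084  0.043 ] [ 0.5564 -0.0301  0.038 ] [0.6203 0.0104 0.0459] ((587.9595947265625, -10.339948654174805), (36.421295166015625, 61.494178771972656), 83.94412231445312)
y+ 1958 [0.7051 0.0881 0.0431] [0.6848 0.06   0.0381] [0.726  0.117  0.0456] ((706.051025390625, 87.20834350585938), (57.13890075683594, 37.504425048828125), 84.5091781616211)
x+ 124 [ 0.8098 -0.0179  0.0417] [ 0.79   -0.0496  0.0385] [ 0.832  -0.014   0.0456] ((810.9923095703125, -31.79955291748047), (41.96290588378906, 35.61240005493164), 0.017400940880179405)
```

View pics/w0crop.png

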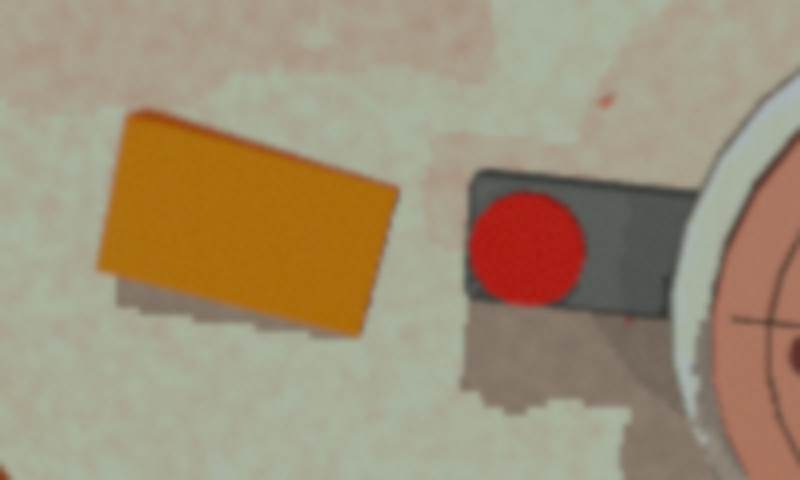

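```bash
cat > fit.py <<'E'
from h import *
from scipy.optimize import minimize
W=np.array([[x,y,z] for x,zt in((.04,.003),(-.04,.015)) for y in(-.025,.025) for z in(0,zt)])
def wpts(q):
    c,s=np.cos(q[2]),np.sin(q[2]); return np.c_[q[0]+W[:,0]*c-W[:,1]*s,q[1]+W[:,0]*s+W[:,1]*c,W[:,2]]
def fitw(p,E,q0,name="wrist"):
    hsv=cv2.cvtColor(p,cv2.COLOR_RGB2HSV).astype(int); H,S,V=hsv[...,0],hsv[...,1],hsv[...,2]
    m=((H>=5)&(H<22)&(S>170)&(V>60)).astype(np.uint8)
    u=proj(name,wpts(q0),E); box=cv2.boundingRect(u.astype(np.float32)); ctr=u.mean(0)
    n,l,st,c=cv2.connectedComponentsWithStats(m)
    ok=[i for i in range(1,n) if st[i,4]>300]; i=min(ok,key=lambda i:np.linalg.norm(c[i]-ctr)); m=(l==i).astype(np.float32)
    m4=cv2.resize(m,None,fx=1,fy=1)
    def cost(v):
        q=q0+v*np.array([.001,.001,.01])
        h=cv2.convexHull(proj(name,wpts(q),E).astype(np.float32)).reshape(-1,2)
        r=np.zeros(m.shape,np.uint8); cv2.fillConvexPoly(r,np.round(h*16).astype(np.int32),255,cv2.LINE_AA,4)
        return np.abs(r/255.-m).sum()
    r=minimize(cost,np.zeros(3),method="Nelder-Mead",options=dict(initial_simplex=np.array([[0,0,0],[6,0,0],[0,6,0],[0,0,8.]])))
    return q0+r.x*np.array([.001,.001,.01]),r.fun,m.sum()
if __name__=="__main__":
    a=np.load("w0.npz"); q,f,n=fitw(a["p"],a["E"],np.array([.483,-.011,-.3])); print(q,np.degrees(q[2]),f,n)
    for nm in("scene","side"):
        b=np.load(nm+"0.npz"); print(nm,fitw(b["p"],ext(nm),q,nm))
    g=q.copy()
E
python3 fit.py
```

```text
[ 0.48321416 -0.01317063 -0.31462507] -18.026688824114384 296.8313725490196 2685.0
scene (array([ 0.47765563, -0.01419471, -0.30696872]), np.float64(119.57254901960783), np.float32(308.0))
side (array([-0.81027567,  1.50910244,  1.90941709]), np.float64(345.0), np.float32(345.0))
```

Call:
arm_command(
  moves=[
    {"x": -3.2,"ry": -0.12,"gripper": 0.5},
    {"x": -6.4,"ry": -0.24,"gripper": 0.5},
    {"x": -9.6,"ry": -0.36,"y": 1,"gripper": 0.5},
    {"x": -13,"ry": -0.48,"y": 2,"gripper": 0.5},
    {"x": -16.3,"z": -0.6,"y": 3,"ry": -0.6,"gripper": 0.5},
  ],
)

```text
invalid input at $.moves[0]: expected keys rx, ry, rz, x, y, z, gripper
```

Call:
arm_command(
  moves=[
    {"ry": -0.12,"y": 1,"gripper": 0.5},
    {"ry": -0.24,"y": 2,"gripper": 0.5},
    {"ry": -0.36,"y": 3,"gripper": 0.5},
    {"ry": -0.48,"y": 4,"gripper": 0.5},
    {"ry": -0.6,"y": 5,"gripper": 0.5},
  ],
)

```text
invalid input at $.moves[0]: expected keys rx, ry, rz, x, y, z, gripper
```

Call:
arm_command(
  moves=[
    {"ry": -0.065,"y": 1,"gripper": 0.5},
    {"ry": -0.065,"y": 1,"gripper": 0.5},
    {"ry": -0.065,"y": 1,"gripper": 0.5},
    {"ry": -0.065,"y": 1,"gripper": 0.5},
  ],
)

```text
invalid input at $.moves[0]: expected keys rx, ry, rz, x, y, z, gripper
```

All keys are needed in each row.

Call:
arm_command(
  moves=[
    {"rx": 0,"ry": -0.12,"rz": 0,"x": -3.2,"y": 0,"z": 0,"gripper": 0.5},
    {"rx": 0,"ry": -0.24,"rz": 0,"x": -6.4,"y": 0,"z": 0,"gripper": 0.5},
    {"rx": 0,"ry": -0.36,"rz": 0,"x": -9.6,"y": 1,"z": 0,"gripper": 0.5},
    {"rx": 0,"ry": -0.48,"rz": 0,"x": -13,"y": 2,"z": -0.3,"gripper": 0.5},
    {"rx": 0,"ry": -0.6,"rz": 0,"x": -16.3,"y": 3,"z": -0.6,"gripper": 0.5},
  ],
)

```text
clock: 1.07
position: [0.4603, -0.006, 0.2011]
tool_rot: [-1.571, -0.0, 0.606]
force: [1.6, 0.5, -0.9]
grip_width: 0.0641
```

Call:
arm_command(
  moves=[
    {"rx": 0,"ry": -0.12,"rz": 0,"x": 0,"y": 1,"z": 0,"gripper": 0.5},
    {"rx": 0,"ry": -0.24,"rz": 0,"x": 0,"y": 2,"z": 0,"gripper": 0.5},
    {"rx": 0,"ry": -0.36,"rz": 0,"x": 0,"y": 3,"z": 0,"gripper": 0.5},
    {"rx": 0,"ry": -0.48,"rz": 0,"x": 0,"y": 4,"z": 0,"gripper": 0.5},
    {"rx": 0,"ry": -0.6,"rz": 0,"x": 0,"y": 5,"z": 0,"gripper": 0.5},
  ],
)

```text
clock: 1.48
position: [0.4621, -0.006, 0.151]
tool_rot: [-1.571, -0.0, 1.206]
force: [-0.2, 0.2, 0.1]
grip_width: 0.0639
```

Call:
arm_command(
  moves=[
    {"rx": 0,"ry": -0.065,"rz": 0,"x": 0,"y": 1,"z": 0,"gripper": 0.5},
    {"rx": 0,"ry": -0.065,"rz": 0,"x": 0,"y": 1,"z": 0,"gripper": 0.5},
    {"rx": 0,"ry": -0.065,"rz": 0,"x": 0,"y": 1,"z": 0,"gripper": 0.5},
    {"rx": 0,"ry": -0.065,"rz": 0,"x": 0,"y": 1,"z": 0,"gripper": 0.5},
  ],
)

```text
clock: 1.82
position: [0.4623, -0.006, 0.1418]
tool_rot: [-1.571, -0.0, 1.262]
force: [0.1, 0.8, -0.4]
grip_width: 0.0639
```

Run:
```python
from h import *
from fit import fitw
import m
s=bot.observe();print(s["clock"],s["position"],s["tool_rot"],s["force"],s["grip_width"],s["qpos"])
E=wext();p,d=bot.grab_frame("wrist"); cv2.imwrite("pics/w1.png",p[:,:,::-1]); np.savez("w1.npz",p=p,d=d,E=E)
print(m.meas(p,d,E)); print(fitw(p,E,np.array([.483,-.0125,-.306])))
```

```text
1.8167 [ 0.46227285 -0.00603575  0.14181437] [-1.57130380e+00 -1.66601917e-04  1.26211397e+00] [ 0.12313072  0.77671993 -0.35483279] 0.06390751073127345 [ 0.14221042  0.41621192 -0.32465638  2.08760883  0.21000346  0.66749152
  0.9399048 ]
pad px [310.20104439 322.37206266] 766 depth med [ 0.5732 -0.0088  0.0491]
orange px [364.  80.] 5882 mean [0.3881 0.0951 0.0104] rect [388.3  96.1] [81.8 50.4] 56.3 slope [0.083 0.124] thin dir deg -123.8 zrange [0.0047 0.0162]
orange px [133. 130.] 4949 mean [ 0.367  -0.1068  0.0107] rect [ 367.  -109.4] [52.7 77.1] 33.7 slope [-0.084  0.116] thin dir deg -54.2 zrange [0.0046 0.0163]
orange px [277. 216.] 3973 mean [ 0.4805 -0.011   0.0108] rect [482.3 -11.5] [48.3 77.2] 71.0 slope [-0.135  0.046] thin dir deg -18.7 zrange [0.0048 0.0162]
{'pad': array([ 0.57427251, -0.00902298,  0.048     ]), 'w': []}
(array([ 0.48569014, -0.01255484, -0.31074202]), np.float64(357.38039215686274), np.float32(4054.0))
```

View pics/w1.png

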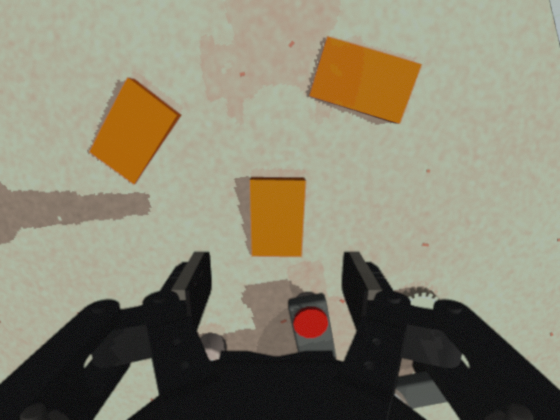

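Call:
arm_command(
  moves=[
    {"rx": 0,"ry": 0,"rz": 0,"x": 0,"y": 3.5,"z": 0,"gripper": 0.5},
    {"rx": 0,"ry": 0,"rz": 0,"x": 0,"y": 7,"z": 0,"gripper": 0.5},
    {"rx": 0,"ry": 0,"rz": 0,"x": 0,"y": 10,"z": 0,"gripper": 0.5},
    {"rx": 0,"ry": 0,"rz": 0,"x": 0,"y": 12,"z": 0,"gripper": 0.5},
    {"rx": 0,"ry": 0,"rz": 0,"x": 0,"y": 13.2,"z": 0,"gripper": 0.5},
  ],
)

```text
clock: 2.28
position: [0.4615, -0.0059, 0.0076]
tool_rot: [-1.569, 0.001, 1.264]
force: [0.8, 0.6, 1.3]
grip_width: 0.064
```

Call:
arm_command(
  moves=[
    {"rx": 0,"ry": 0,"rz": 0,"x": 0,"y": 0.4,"z": 0,"gripper": 0.5},
    {"rx": 0,"ry": 0,"rz": 0,"x": 0,"y": 0.7,"z": 0,"gripper": 0.5},
    {"rx": 0,"ry": 0,"rz": 0,"x": 0,"y": 0.7,"z": 0,"gripper": 0.5},
  ],
)

```text
clock: 2.53
position: [0.4624, -0.0059, 0.0027]
tool_rot: [-1.571, -0.0, 1.264]
force: [0.0, 0.1, 0.4]
grip_width: 0.0639
```

Run:
```python
from h import *
s=bot.observe();print(s["clock"],s["position"],s["force"],s["grip_width"])
p,d=bot.grab_frame("side"); cv2.imwrite("pics/s2.png",cv2.resize(p[150:270,200:400,::-1],None,fx=4,fy=4,interpolation=cv2.INTER_CUBIC))
E=wext();p,d=bot.grab_frame("wrist"); cv2.imwrite("pics/w2.png",p[:,:,::-1])
```

```text
2.5333 [ 0.46236769 -0.00593553  0.00269182] [0.03750433 0.08227426 0.44521996] 0.06389534664892123
```

View pics/w2.png

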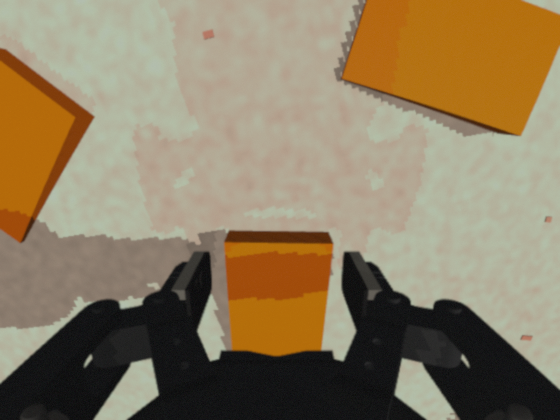

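View pics/s2.png

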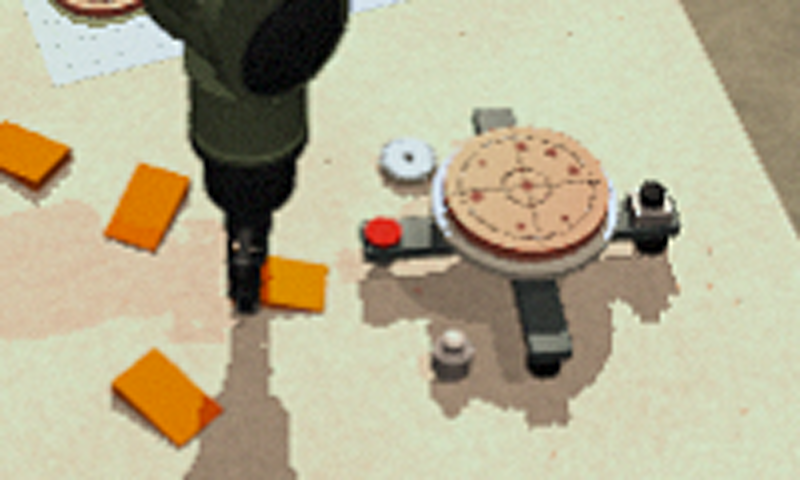

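Call:
arm_command(
  moves=[
    {"rx": 0,"ry": 0,"rz": 0,"x": 0,"y": 0.2,"z": 0,"gripper": 0.5},
    {"rx": 0,"ry": 0,"rz": 0,"x": 0,"y": 0.2,"z": 0,"gripper": 0.5},
    {"rx": 0,"ry": 0,"rz": 0,"x": 0,"y": 0.2,"z": 0,"gripper": 0.3},
    {"rx": 0,"ry": 0,"rz": 0,"x": 0,"y": 0.2,"z": 0,"gripper": 0.2},
    {"rx": 0,"ry": 0,"rz": 0,"x": 0,"y": 0.2,"z": 0,"gripper": 0.1},
  ],
  squeeze=20,
)

```text
clock: 3.05
position: [0.4621, -0.006, 0.0006]
tool_rot: [-1.571, -0.0, 1.265]
force: [-1.5, -0.7, 7.6]
grip_width: 0.0492
```

Call:
arm_command(
  moves=[
    {"rx": 0,"ry": 0,"rz": 0,"x": 0,"y": 0,"z": 0,"gripper": 0.1},
    {"rx": 0,"ry": 0,"rz": 0,"x": 0,"y": 0,"z": 0,"gripper": 0.1},
    {"rx": 0,"ry": 0,"rz": 0,"x": 0,"y": 0,"z": 0,"gripper": 0.1},
  ],
)

```text
clock: 3.3
position: [0.4621, -0.0061, 0.0006]
tool_rot: [-1.571, -0.0, 1.265]
force: [-1.9, 0.2, 7.7]
grip_width: 0.0492
```

Call:
arm_command(
  moves=[
    {"rx": 0,"ry": -0.03,"rz": 0,"x": 0.2,"y": 0,"z": -0.6,"gripper": 0.1},
    {"rx": 0,"ry": -0.07,"rz": 0,"x": 0.45,"y": 0,"z": -1.3,"gripper": 0.1},
    {"rx": 0,"ry": -0.11,"rz": 0,"x": 0.7,"y": 0,"z": -2,"gripper": 0.1},
    {"rx": 0,"ry": -0.15,"rz": 0,"x": 0.95,"y": 0,"z": -2.7,"gripper": 0.1},
    {"rx": 0,"ry": -0.195,"rz": 0,"x": 1.2,"y": 0,"z": -3.4,"gripper": 0.1},
  ],
)

```text
clock: 3.72
position: [0.4974, -0.0051, 0.0006]
tool_rot: [-1.569, 0.001, 1.462]
force: [-8.4, -1.0, 13.9]
grip_width: 0.0496
```

Run:
```python
from h import *
s=bot.observe();print(s["clock"],s["position"],s["tool_rot"],s["force"],s["grip_width"])
p,d=bot.grab_frame("side"); cv2.imwrite("pics/s3.png",cv2.resize(p[150:270,200:400,::-1],None,fx=4,fy=4,interpolation=cv2.INTER_CUBIC))
t=np.array([.530,-.0041]); dl=t-s["position"][:2]; y=s["tool_rot"][2]
print("tool x,z cm",100*(dl@[np.cos(y),np.sin(y)]),100*(dl@[-np.sin(y),np.cos(y)]))
```

```text
3.7167 [ 0.4973622  -0.00514826  0.00059647] [-1.56916350e+00  1.07264449e-03  1.46158550e+00] [-8.41446314 -1.01476102 13.90975146] 0.04962433966293361
tool x,z cm 0.4599338132071643 -3.232910474378397
```

View pics/s3.png

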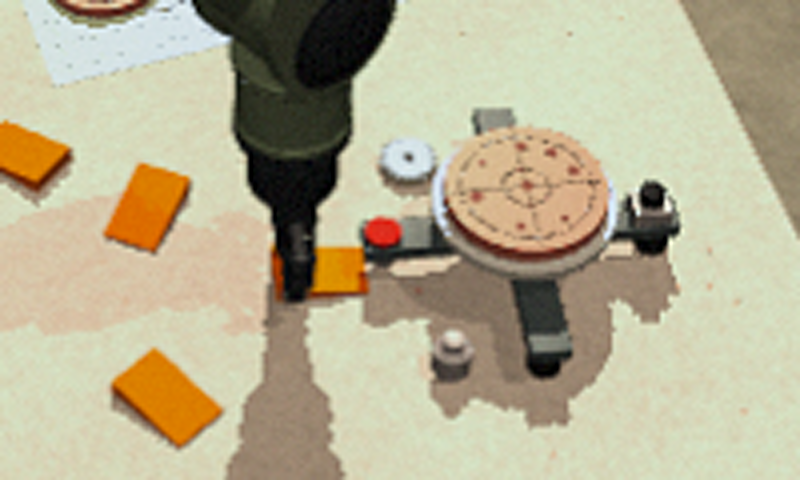

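Call:
arm_command(
  moves=[
    {"rx": 0,"ry": 0,"rz": 0,"x": 0.1,"y": 0,"z": -0.7,"gripper": 0.1},
    {"rx": 0,"ry": 0,"rz": 0,"x": 0.2,"y": 0,"z": -1.4,"gripper": 0.1},
    {"rx": 0,"ry": 0,"rz": 0,"x": 0.3,"y": 0,"z": -2.1,"gripper": 0.1},
    {"rx": 0,"ry": 0,"rz": 0,"x": 0.4,"y": 0,"z": -2.6,"gripper": 0.1},
    {"rx": 0,"ry": 0,"rz": 0,"x": 0.46,"y": 0,"z": -3,"gripper": 0.1},
  ],
)

```text
clock: 4.18
position: [0.5279, -0.0039, 0.0005]
tool_rot: [-1.569, 0.001, 1.46]
force: [-9.3, -0.2, 14.0]
grip_width: 0.0494
```

Run:
```python
from h import *
s=bot.observe();print(s["clock"],s["position"],s["tool_rot"],s["force"],s["grip_width"])
p,d=bot.grab_frame("side"); cv2.imwrite("pics/s4.png",cv2.resize(p[150:270,200:400,::-1],None,fx=4,fy=4,interpolation=cv2.INTER_CUBIC))
p,d=bot.grab_frame("scene"); cv2.imwrite("pics/c4.png",cv2.resize(p[170:290,170:370,::-1],None,fx=4,fy=4,interpolation=cv2.INTER_CUBIC))
```

```text
4.1833 [ 0.52785625 -0.00386664  0.00053069] [-1.56939416e+00  8.67742396e-04  1.45962176e+00] [-9.30606746 -0.1999293  13.96360102] 0.0493725883137655
```

View pics/s4.png

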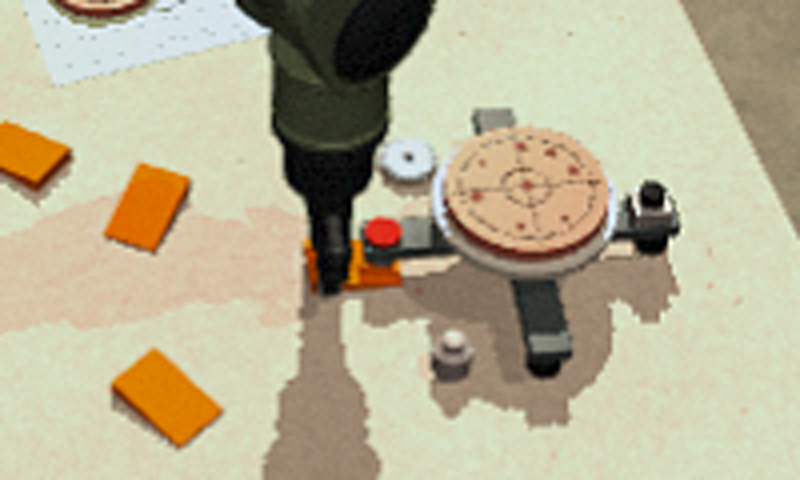

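View pics/c4.png

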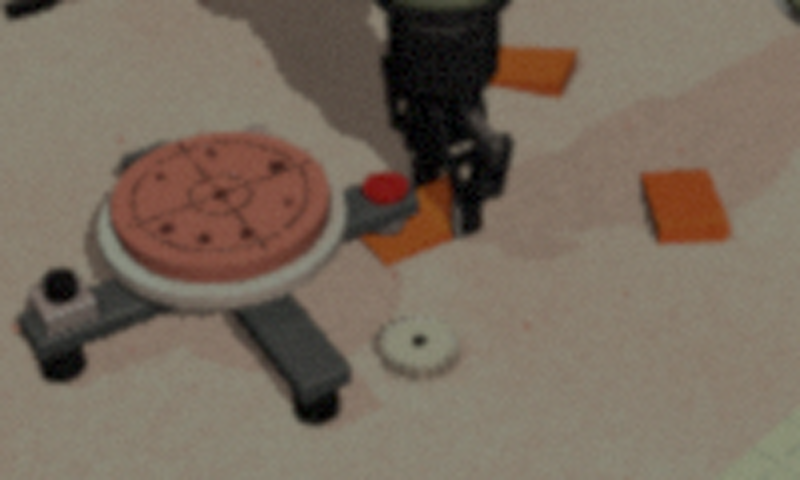

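Call:
arm_command(
  moves=[
    {"rx": 0,"ry": 0,"rz": 0,"x": 0,"y": 0,"z": 0,"gripper": 0.5},
    {"rx": 0,"ry": 0,"rz": 0,"x": 0,"y": 0,"z": 0,"gripper": 0.5},
    {"rx": 0,"ry": 0,"rz": 0,"x": 0,"y": 0,"z": 0,"gripper": 0.5},
    {"rx": 0,"ry": 0,"rz": 0,"x": 0,"y": -0.3,"z": 0,"gripper": 0.5},
    {"rx": 0,"ry": 0,"rz": 0,"x": 0,"y": -0.5,"z": 1,"gripper": 0.5},
  ],
)

```text
clock: 4.7
position: [0.5196, -0.0025, 0.0056]
tool_rot: [-1.572, -0.0, 1.46]
force: [0.1, 0.5, 0.0]
grip_width: 0.0642
```

Call:
arm_command(
  moves=[
    {"rx": 0,"ry": 0,"rz": 0,"x": 0,"y": 0,"z": 1.5,"gripper": 0.5},
    {"rx": 0,"ry": 0,"rz": 0,"x": 0,"y": 0,"z": 3,"gripper": 0.3},
    {"rx": 0,"ry": 0,"rz": 0,"x": 0,"y": -3,"z": 4,"gripper": 0},
    {"rx": 0,"ry": 0,"rz": 0,"x": 0,"y": -5,"z": 5,"gripper": -0.4},
    {"rx": 0,"ry": 0,"rz": 0,"x": 0,"y": -5,"z": 5,"gripper": -0.4},
  ],
)

```text
clock: 5.12
position: [0.4684, 0.0032, 0.0583]
tool_rot: [-1.573, -0.0, 1.46]
force: [3.2, 0.8, 0.8]
grip_width: 0.0254
```

Run:
```python
from h import *
import m
from fit import fitw
s=bot.observe();print(s["clock"],s["position"],s["tool_rot"],s["force"],s["grip_width"])
E=wext();p,d=bot.grab_frame("wrist"); cv2.imwrite("pics/w5.png",p[:,:,::-1]); np.savez("w5.npz",p=p,d=d,E=E)
print(m.meas(p,d,E))
```

```text
5.1167 [0.46836846 0.00321926 0.05825124] [-1.57327377e+00 -7.47687430e-06  1.46030882e+00] [3.18064752 0.7696373  0.81856923] 0.025438304391452407
orange px [77. 88.] 10784 mean [ 0.3667 -0.1055  0.0107] rect [ 366.5 -109.2] [55.4 77.3] 33.7 slope [-0.089  0.102] thin dir deg -48.8 zrange [0.0046 0.0163]
orange px [414.  86.] 12069 mean [0.3879 0.0947 0.0103] rect [388.3  96.7] [84.1 52.1] 56.6 slope [0.08  0.126] thin dir deg -122.4 zrange [0.0046 0.0161]
orange px [276. 319.] 4137 mean [ 0.5364 -0.0039  0.013 ] rect [539.9  -4.6] [48.7 62.3] 83.6 slope [-0.303  0.047] thin dir deg -8.8 zrange [0.0063 0.0163]
{'w': []}
```

View pics/w5.png

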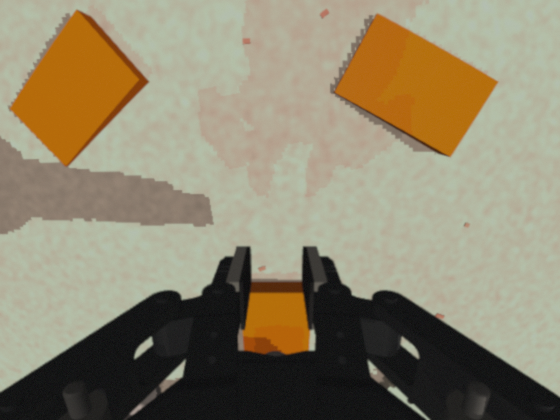

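Run:
```python
from h import *
a=np.load("w5.npz"); E=a["E"];p=a["p"]
cv2.imwrite("pics/w5c.png",cv2.resize(p[230:360,200:350,::-1],None,fx=4.5,fy=4.5,interpolation=cv2.INTER_CUBIC))
print(ray("wrist",[[248,291],[302,291]],.015,E),ray("wrist",[[248,281],[302,281]],0.0,E))
```

```text
[[ 0.50949552 -0.02027512  0.015     ]
 [ 0.51361428  0.01660874  0.015     ]] [[ 0.51033527 -0.02167792  0.        ]
 [ 0.51473256  0.01770246  0.        ]]
```

View pics/w5c.png

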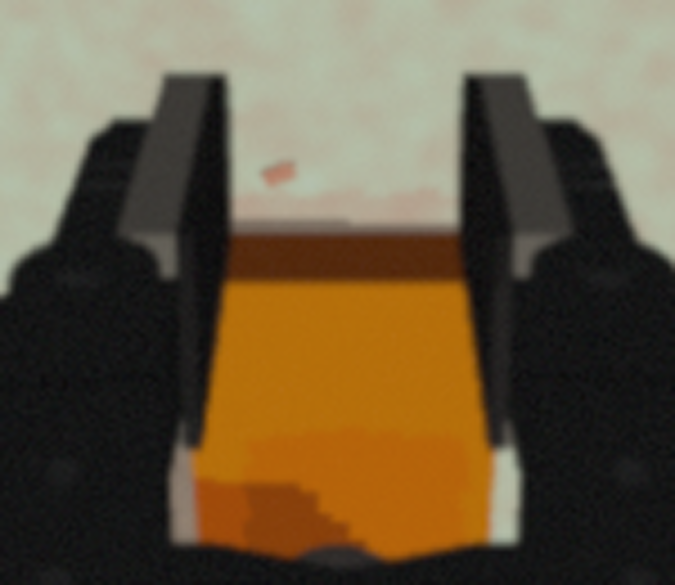

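Call:
arm_command(
  moves=[
    {"rx": 0,"ry": 0,"rz": 0,"x": 0,"y": 2,"z": 0,"gripper": -0.4},
    {"rx": 0,"ry": 0,"rz": 0,"x": 0,"y": 4,"z": 0,"gripper": -0.4},
    {"rx": 0,"ry": 0,"rz": 0,"x": 0,"y": 5.2,"z": 0,"gripper": -0.4},
    {"rx": 0,"ry": 0,"rz": 0,"x": 0,"y": 5.5,"z": 0,"gripper": -0.4},
    {"rx": 0,"ry": 0,"rz": 0,"x": 0,"y": 5.5,"z": 0,"gripper": -0.4},
  ],
)

```text
clock: 5.58
position: [0.4683, 0.0031, -0.0]
tool_rot: [-1.57, 0.001, 1.46]
force: [-0.1, -0.2, -0.5]
grip_width: 0.0257
```

Call:
arm_command(
  moves=[
    {"rx": 0,"ry": 0,"rz": 0,"x": 0,"y": 0,"z": -1,"gripper": -0.4},
    {"rx": 0,"ry": 0,"rz": 0,"x": 0,"y": 0,"z": -2,"gripper": -0.4},
    {"rx": 0,"ry": 0,"rz": 0,"x": 0,"y": 0,"z": -2.6,"gripper": -0.4},
    {"rx": 0,"ry": 0,"rz": 0,"x": 0,"y": 0,"z": -2.8,"gripper": -0.4},
    {"rx": 0,"ry": 0,"rz": 0,"x": 0,"y": 0,"z": -2.9,"gripper": -0.4},
  ],
)

```text
clock: 6.0
position: [0.4977, -0.0002, 0.0]
tool_rot: [-1.571, -0.0, 1.46]
force: [-0.2, -0.1, -0.5]
grip_width: 0.0254
```

Call:
arm_command(
  moves=[
    {"rx": 0,"ry": 0,"rz": 0,"x": 0,"y": 0,"z": -0.1,"gripper": -0.4},
    {"rx": 0,"ry": 0,"rz": 0,"x": 0,"y": 0,"z": -0.2,"gripper": -0.4},
    {"rx": 0,"ry": 0,"rz": 0,"x": 0,"y": 0,"z": -0.3,"gripper": -0.4},
    {"rx": 0,"ry": 0,"rz": 0,"x": 0,"y": 0,"z": -0.4,"gripper": -0.4},
    {"rx": 0,"ry": 0,"rz": 0,"x": 0,"y": 0,"z": -0.4,"gripper": -0.4},
  ],
)

```text
clock: 6.42
position: [0.5016, -0.0005, 0.0003]
tool_rot: [-1.571, -0.0, 1.46]
force: [-0.1, 0.4, 0.3]
grip_width: 0.0256
```

Call:
arm_command(
  moves=[
    {"rx": 0,"ry": 0,"rz": 0,"x": 0,"y": 0,"z": -0.1,"gripper": -0.4},
    {"rx": 0,"ry": 0,"rz": 0,"x": 0,"y": 0,"z": -0.2,"gripper": -0.4},
    {"rx": 0,"ry": 0,"rz": 0,"x": 0,"y": 0,"z": -0.3,"gripper": -0.4},
    {"rx": 0,"ry": 0,"rz": 0,"x": 0,"y": 0,"z": -0.3,"gripper": -0.4},
  ],
)

```text
clock: 6.75
position: [0.5047, -0.0009, 0.0003]
tool_rot: [-1.571, -0.0, 1.46]
force: [-0.4, -0.4, 0.3]
grip_width: 0.0258
```

Call:
arm_command(
  moves=[
    {"rx": 0,"ry": 0,"rz": 0,"x": 0,"y": 0,"z": -0.1,"gripper": -0.4},
    {"rx": 0,"ry": 0,"rz": 0,"x": 0,"y": 0,"z": -0.2,"gripper": -0.4},
    {"rx": 0,"ry": 0,"rz": 0,"x": 0,"y": 0,"z": -0.2,"gripper": -0.4},
  ],
)

```text
clock: 7.0
position: [0.5067, -0.0011, 0.0003]
tool_rot: [-1.571, -0.0, 1.46]
force: [-0.4, -0.2, -0.1]
grip_width: 0.0259
```

Call:
arm_command(
  moves=[
    {"rx": 0,"ry": 0,"rz": 0,"x": 0,"y": 0,"z": -0.1,"gripper": -0.4},
    {"rx": 0,"ry": 0,"rz": 0,"x": 0,"y": 0,"z": -0.1,"gripper": -0.4},
  ],
)

```text
clock: 7.17
position: [0.5076, -0.0012, 0.0003]
tool_rot: [-1.571, -0.0, 1.46]
force: [0.1, -0.0, -0.7]
grip_width: 0.0259
```

Run:
```python
from h import *
s=bot.observe();print(s["clock"],s["position"],s["tool_rot"],s["force"],s["grip_width"])
E=wext();p,d=bot.grab_frame("wrist"); cv2.imwrite("pics/w6.png",p[:,:,::-1])
p,d=bot.grab_frame("side"); cv2.imwrite("pics/s6.png",cv2.resize(p[160:260,230:380,::-1],None,fx=5,fy=5,interpolation=cv2.INTER_CUBIC))
```

```text
7.1667 [ 5.07610865e-01 -1.23957009e-03  2.95183017e-04] [-1.57082888e+00 -1.12618950e-05  1.45993754e+00] [ 0.10525956 -0.02973589 -0.69044232] 0.025909377160324737
```

View pics/w6.png

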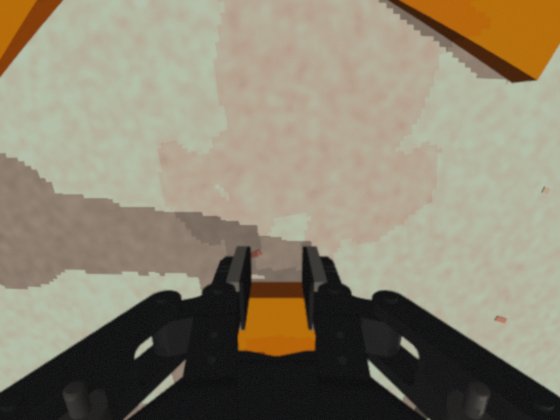

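View pics/s6.png

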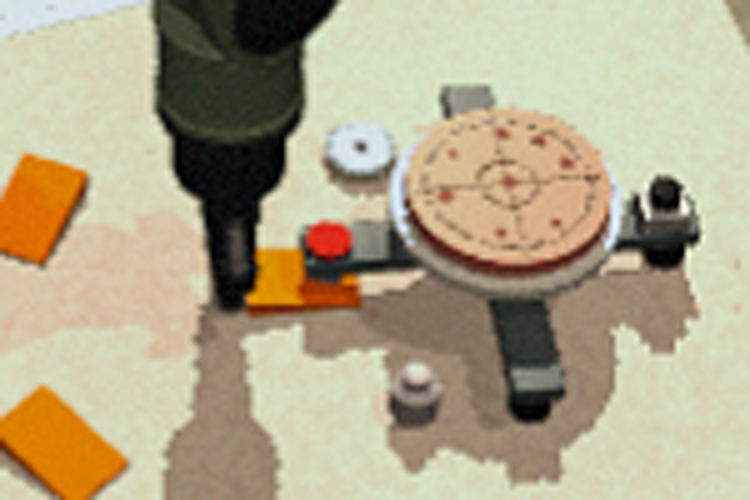

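Run:
```python
from h import *
E=wext(); p=cv2.imread("pics/w6.png")
cv2.imwrite("pics/w6c.png",cv2.resize(p[230:370,200:350],None,fx=4.2,fy=4.2,interpolation=cv2.INTER_CUBIC))
for r in range(278,306,2): print(r,p[r,275,::-1],ray("wrist",[[275,r]],.015,E)[0,0].round(4),ray("wrist",[[275,r]],0,E)[0,0].round(4))
```

```text
278 [119 106  94] 0.5076 0.5161
280 [118 104  93] 0.5087 0.5173
282 [95 62 45] 0.5097 0.5185
284 [84 41 11] 0.5108 0.5197
286 [85 41 12] 0.5119 0.5208
288 [86 42 13] 0.5129 0.522
290 [86 44 16] 0.514 0.5232
292 [84 43 14] 0.5151 0.5244
294 [85 41 13] 0.5162 0.5257
296 [89 45 12] 0.5173 0.5269
298 [157  95  12] 0.5184 0.5281
300 [181 110  10] 0.5195 0.5293
302 [182 111  10] 0.5206 0.5306
304 [182 111  10] 0.5217 0.5318
```

View pics/w6c.png

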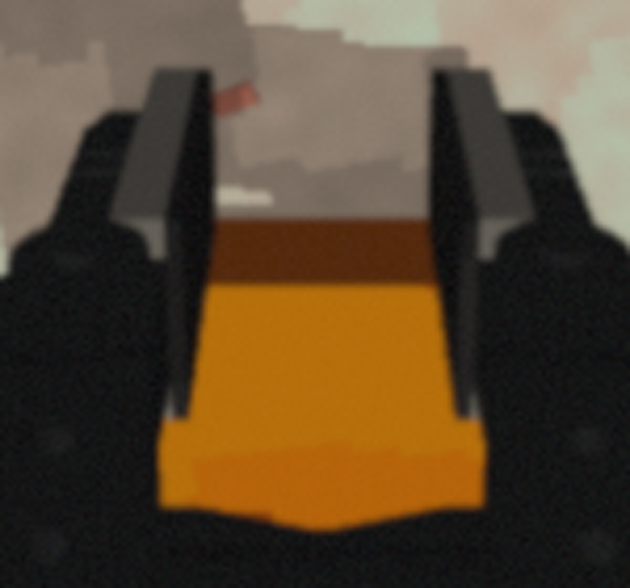

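Call:
arm_command(
  moves=[
    {"rx": 0,"ry": 0,"rz": 0,"x": 0,"y": 0,"z": -0.1,"gripper": -0.4},
    {"rx": 0,"ry": 0,"rz": 0,"x": 0,"y": 0,"z": -0.1,"gripper": -0.4},
  ],
)

```text
clock: 7.43
position: [0.5086, -0.0014, 0.0003]
tool_rot: [-1.571, 0.0, 1.46]
force: [-1.0, -0.7, 0.5]
grip_width: 0.0258
```

Call:
arm_command(
  moves=[
    {"rx": 0,"ry": 0,"rz": 0,"x": 0,"y": 0,"z": -0.1,"gripper": -0.4},
    {"rx": 0,"ry": 0,"rz": 0,"x": 0,"y": 0,"z": -0.1,"gripper": -0.4},
  ],
)

```text
clock: 7.6
position: [0.5096, -0.0015, 0.0003]
tool_rot: [-1.571, -0.0, 1.46]
force: [-0.8, -0.3, -0.2]
grip_width: 0.0258
```

Call:
arm_command(
  moves=[
    {"rx": 0,"ry": 0,"rz": 0,"x": 0,"y": 0,"z": -0.1,"gripper": -0.4},
    {"rx": 0,"ry": 0,"rz": 0,"x": 0,"y": 0,"z": -0.1,"gripper": -0.4},
  ],
)

```text
clock: 7.77
position: [0.5106, -0.0016, 0.0003]
tool_rot: [-1.571, -0.0, 1.46]
force: [-0.7, -0.6, 0.7]
grip_width: 0.0258
```

Call:
arm_command(
  moves=[
    {"rx": 0,"ry": 0,"rz": 0,"x": 0,"y": 0,"z": -0.05,"gripper": -0.4},
    {"rx": 0,"ry": 0,"rz": 0,"x": 0,"y": 0,"z": -0.05,"gripper": -0.4},
  ],
)

```text
clock: 7.93
position: [0.511, -0.0016, 0.0003]
tool_rot: [-1.571, -0.0, 1.46]
force: [0.7, 0.1, 0.1]
grip_width: 0.0252
```

Call:
arm_command(
  moves=[
    {"rx": 0,"ry": 0,"rz": 0,"x": 0,"y": 0,"z": -0.05,"gripper": -0.4},
    {"rx": 0,"ry": 0,"rz": 0,"x": 0,"y": 0,"z": -0.1,"gripper": -0.4},
    {"rx": 0,"ry": 0,"rz": 0,"x": 0,"y": 0,"z": -0.1,"gripper": -0.4},
  ],
)

```text
clock: 8.18
position: [0.5119, -0.0017, 0.0003]
tool_rot: [-1.571, 0.0, 1.46]
force: [-1.1, 0.5, 1.3]
grip_width: 0.0256
```

Call:
arm_command(
  moves=[
    {"rx": 0,"ry": 0,"rz": 0,"x": 0,"y": 0,"z": -0.05,"gripper": -0.4},
    {"rx": 0,"ry": 0,"rz": 0,"x": 0,"y": 0,"z": -0.05,"gripper": -0.4},
  ],
)

```text
clock: 8.35
position: [0.5122, -0.0018, 0.0002]
tool_rot: [-1.57, 0.0, 1.46]
force: [-4.0, 0.5, 2.6]
grip_width: 0.0256
```

Bite has begun (4 N). Small steps on.

Call:
arm_command(
  moves=[
    {"rx": 0,"ry": 0,"rz": 0,"x": 0,"y": 0,"z": -0.05,"gripper": -0.4},
    {"rx": 0,"ry": 0,"rz": 0,"x": 0,"y": 0,"z": -0.05,"gripper": -0.4},
  ],
)

```text
clock: 8.52
position: [0.5124, -0.0018, 0.0002]
tool_rot: [-1.57, 0.0, 1.46]
force: [-5.6, 0.5, 4.6]
grip_width: 0.0256
```

Call:
arm_command(
  moves=[
    {"rx": 0,"ry": 0,"rz": 0,"x": 0,"y": 0,"z": -0.05,"gripper": -0.4},
    {"rx": 0,"ry": 0,"rz": 0,"x": 0,"y": 0,"z": -0.1,"gripper": -0.4},
    {"rx": 0,"ry": 0,"rz": 0,"x": 0,"y": 0,"z": -0.1,"gripper": -0.4},
  ],
)

```text
clock: 8.77
position: [0.5129, -0.0019, 0.0002]
tool_rot: [-1.569, 0.001, 1.46]
force: [-8.7, 1.9, 7.3]
grip_width: 0.0256
```

Call:
arm_command(
  moves=[
    {"rx": 0,"ry": 0,"rz": 0,"x": 0,"y": 0,"z": -0.05,"gripper": -0.4},
    {"rx": 0,"ry": 0,"rz": 0,"x": 0,"y": 0,"z": -0.05,"gripper": -0.4},
    {"rx": 0,"ry": 0,"rz": 0,"x": 0,"y": 0,"z": -0.05,"gripper": -0.4},
  ],
)

```text
clock: 9.02
position: [0.5131, -0.002, 0.0001]
tool_rot: [-1.568, 0.001, 1.46]
force: [-10.0, 2.3, 7.6]
grip_width: 0.0258
```

Run:
```python
from h import *
s=bot.observe();print(s["clock"],s["position"],s["force"])
E=wext();p,d=bot.grab_frame("wrist")
for r in range(292,304,2): print(r,p[r,275],ray("wrist",[[275,r]],.015,E)[0,0].round(4))
p,d=bot.grab_frame("side"); cv2.imwrite("pics/s7.png",cv2.resize(p[160:260,230:380,::-1],None,fx=5,fy=5,interpolation=cv2.INTER_CUBIC))
```

```text
9.0167 [ 5.13092602e-01 -1.95248159e-03  1.47458566e-04] [-9.99117598  2.31590169  7.60789032]
292 [84 40 13] 0.5206
294 [84 42 10] 0.5217
296 [88 43 11] 0.5228
298 [155  93  10] 0.5239
300 [182 111  10] 0.525
302 [182 111  10] 0.5261
```

View pics/s7.png

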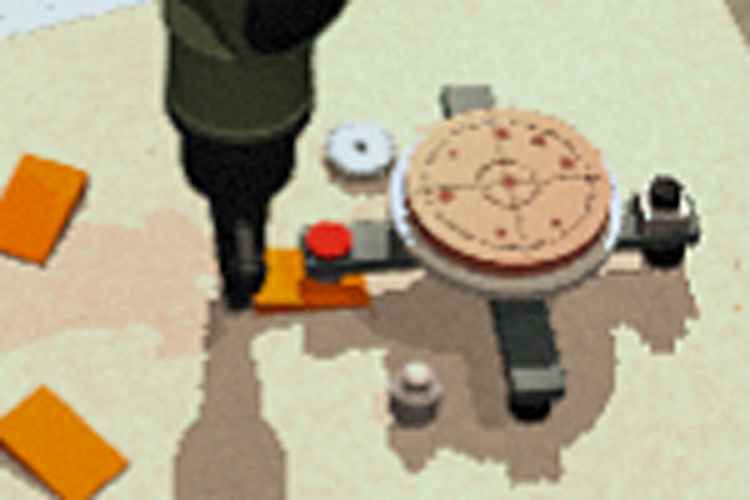

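Call:
arm_command(
  moves=[
    {"rx": 0,"ry": 0,"rz": 0,"x": 0,"y": 0,"z": 0.5,"gripper": -0.4},
    {"rx": 0,"ry": 0,"rz": 0,"x": 0,"y": 0,"z": 1.5,"gripper": -0.4},
    {"rx": 0,"ry": 0,"rz": 0,"x": 0,"y": -3,"z": 2.5,"gripper": -1},
    {"rx": 0,"ry": 0,"rz": 0,"x": 0,"y": -7,"z": 2.5,"gripper": -1},
    {"rx": 0,"ry": 0,"rz": 0,"x": 0,"y": -11,"z": 2.5,"gripper": -1},
  ],
)

```text
clock: 9.53
position: [0.4885, 0.001, 0.1112]
tool_rot: [-1.569, 0.0, 1.461]
force: [1.3, -1.1, 0.2]
grip_width: -0.0
```

Call:
arm_command(
  moves=[
    {"rx": 0,"ry": 0,"rz": 0,"x": 0,"y": 0,"z": 0,"gripper": -1},
    {"rx": 0,"ry": 0,"rz": 0,"x": 0,"y": 0,"z": 0,"gripper": -1},
  ],
)

```text
clock: 9.7
position: [0.491, 0.0005, 0.1123]
tool_rot: [-1.576, -0.0, 1.459]
force: [0.2, 0.5, -0.9]
grip_width: -0.0001
```

Run:
```python
from h import *
import m
s=bot.observe();print(s["clock"],s["position"],s["tool_rot"],s["force"],s["grip_width"])
E=wext();p,d=bot.grab_frame("wrist"); cv2.imwrite("pics/w8.png",p[:,:,::-1]); np.savez("w8.npz",p=p,d=d,E=E); r=m.meas(p,d,E); print(r)
b=r.get("pad",np.array([.5745,-.009,0]))
p,d=bot.grab_frame("scene"); cv2.imwrite("pics/c8.png",cv2.resize(p[170:290,170:370,::-1],None,fx=4,fy=4,interpolation=cv2.INTER_CUBIC))
for q in (b[:2],np.array([.5745,-.009])):
    dl=q-s["position"][:2]; y=s["tool_rot"][2]; print("tool x,z cm",100*(dl@[np.cos(y),np.sin(y)]),100*(dl@[-np.sin(y),np.cos(y)]))
```

```text
9.7 [0.49099206 0.00051523 0.11230721] [-1.57561664e+00 -4.45555803e-04  1.45926797e+00] [ 0.17273356  0.49910978 -0.87262172] -6.525913079227403e-05
pad px [276.         333.42465753] 73 depth med [ 0.5857 -0.0091  0.0493]
orange px [114.  63.] 7186 mean [ 0.3675 -0.1068  0.0106] rect [ 367.2 -109.7] [54.4 77.1] 33.7 slope [-0.094  0.11 ] thin dir deg -49.5 zrange [0.0045 0.0163]
orange px [387.  59.] 7736 mean [0.3882 0.0948 0.0104] rect [388.2  96.3] [82.2 52. ] 56.7 slope [0.081 0.125] thin dir deg -123.1 zrange [0.0047 0.0162]
orange px [275. 246.] 680 mean [ 0.5239 -0.0036  0.0178] rect [530.2  -3.8] [49.3 18.9] 84.7 slope [-1.999  0.2  ] thin dir deg -5.7 zrange [0.005  0.1199]
{'pad': array([ 0.58683504, -0.00979439,  0.048     ]), 'w': []}
tool x,z cm 0.042149293293447694 -9.639495781425621
tool x,z cm -0.016190886161442698 -8.40481374826321
```

View pics/w8.png

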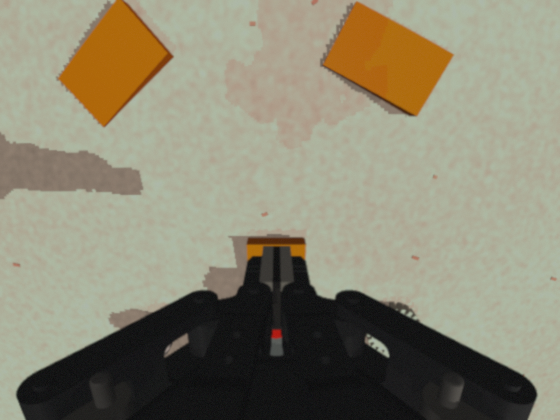

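View pics/c8.png

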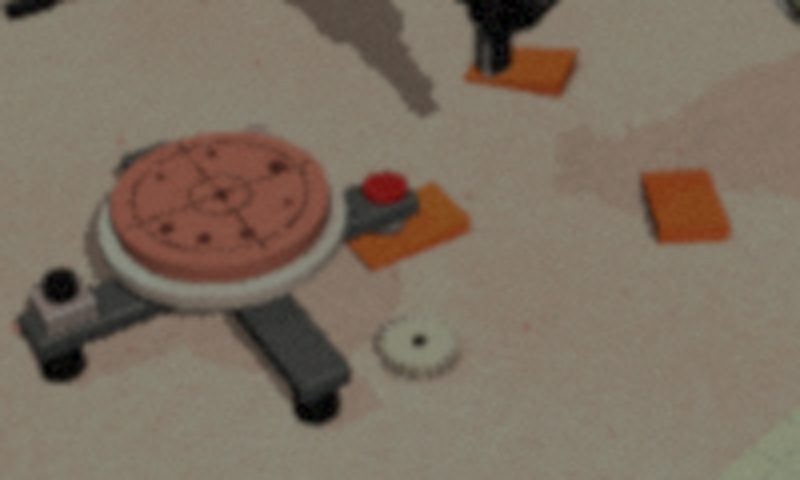

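Call:
arm_command(
  moves=[
    {"rx": 0,"ry": 0,"rz": 0,"x": 0,"y": 0,"z": -3,"gripper": -1},
    {"rx": 0,"ry": 0,"rz": 0,"x": 0,"y": 0,"z": -6,"gripper": -1},
    {"rx": 0,"ry": 0,"rz": 0,"x": 0,"y": 1.5,"z": -8.4,"gripper": -1},
    {"rx": 0,"ry": 0,"rz": 0,"x": 0,"y": 3.5,"z": -8.4,"gripper": -1},
    {"rx": 0,"ry": 0,"rz": 0,"x": 0,"y": 5.3,"z": -8.4,"gripper": -1},
  ],
)

```text
clock: 10.22
position: [0.5732, -0.0086, 0.0546]
tool_rot: [-1.569, 0.0, 1.46]
force: [-0.8, 0.2, -0.2]
grip_width: -0.0001
```

Call:
arm_command(
  moves=[
    {"rx": 0,"ry": 0,"rz": 0,"x": 0,"y": 0,"z": 0,"gripper": -1},
    {"rx": 0,"ry": 0,"rz": 0,"x": 0,"y": 0.2,"z": 0,"gripper": -1},
    {"rx": 0,"ry": 0,"rz": 0,"x": 0,"y": 0.2,"z": 0,"gripper": -1},
  ],
)

```text
clock: 10.47
position: [0.5728, -0.0083, 0.0552]
tool_rot: [-1.57, 0.0, 1.46]
force: [-0.5, 0.1, 0.4]
grip_width: 0.0001
```

Run:
```python
from h import *
s=bot.observe();print(s["clock"],s["position"],s["tool_rot"],s["force"],s["grip_width"])
p,d=bot.grab_frame("side"); cv2.imwrite("pics/s9.png",cv2.resize(p[140:260,230:380,::-1],None,fx=5,fy=5,interpolation=cv2.INTER_CUBIC))
p,d=bot.grab_frame("scene"); cv2.imwrite("pics/c9.png",cv2.resize(p[170:290,170:370,::-1],None,fx=4,fy=4,interpolation=cv2.INTER_CUBIC))
```

```text
10.4667 [ 0.57284869 -0.00832192  0.05515186] [-1.57010843e+00  4.56527601e-05  1.46035491e+00] [-0.54255143  0.07725142  0.42512479] 8.265337209012989e-05
```

View pics/s9.png

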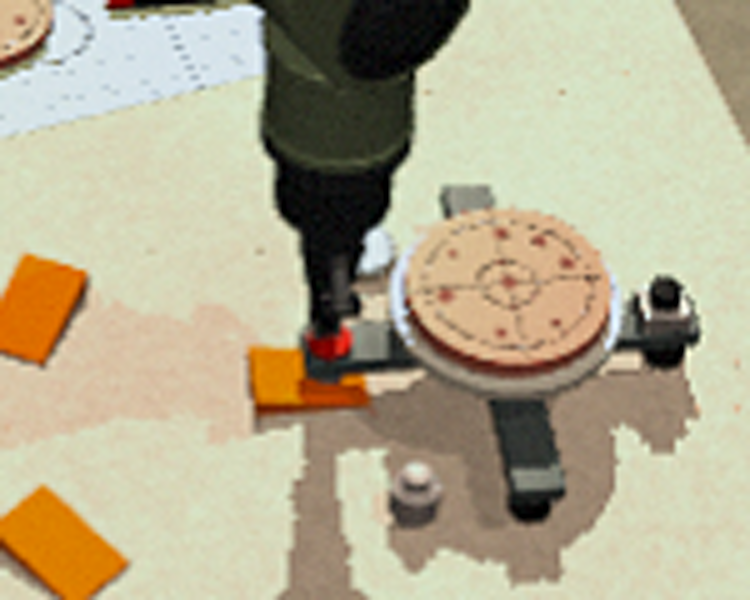

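View pics/c9.png

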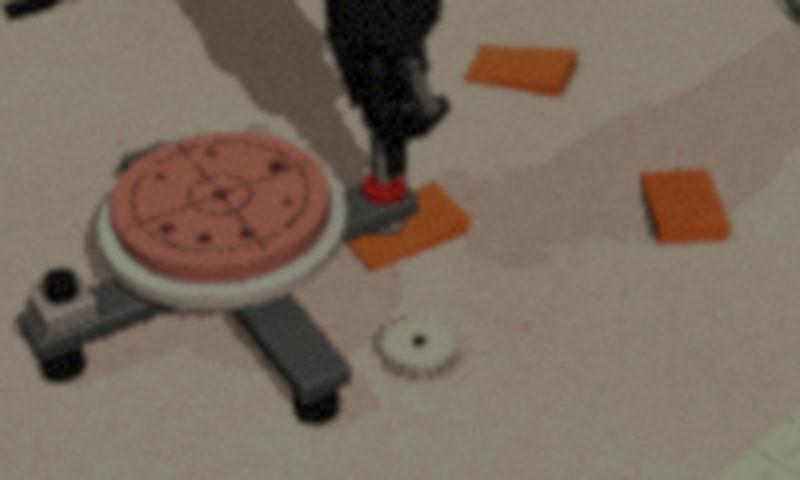

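Call:
arm_command(
  moves=[
    {"rx": 0,"ry": 0,"rz": 0,"x": 0,"y": 0.2,"z": -0.1,"gripper": -1},
    {"rx": 0,"ry": 0,"rz": 0,"x": 0,"y": 0.4,"z": -0.1,"gripper": -1},
    {"rx": 0,"ry": 0,"rz": 0,"x": 0,"y": 0.5,"z": -0.1,"gripper": -1},
    {"rx": 0,"ry": 0,"rz": 0,"x": 0,"y": 0.6,"z": -0.1,"gripper": -1},
    {"rx": 0,"ry": 0,"rz": 0,"x": 0,"y": 0.6,"z": -0.1,"gripper": -1},
  ],
)

```text
clock: 10.98
position: [0.574, -0.0087, 0.0492]
tool_rot: [-1.571, 0.0, 1.46]
force: [0.4, 0.8, -0.6]
grip_width: -0.0003
```

Call:
arm_command(
  moves=[
    {"rx": 0,"ry": 0,"rz": 0,"x": 0,"y": 0.1,"z": 0,"gripper": -1},
    {"rx": 0,"ry": 0,"rz": 0,"x": 0,"y": 0.1,"z": 0,"gripper": -1},
  ],
)

```text
clock: 11.15
position: [0.574, -0.0086, 0.0482]
tool_rot: [-1.571, 0.0, 1.46]
force: [-0.2, -0.2, -0.5]
grip_width: -0.0002
```

Call:
arm_command(
  moves=[
    {"rx": 0,"ry": 0,"rz": 0,"x": 0,"y": 0.1,"z": 0,"gripper": -1},
    {"rx": 0,"ry": 0,"rz": 0,"x": 0,"y": 0.1,"z": 0,"gripper": -1},
  ],
)

```text
clock: 11.32
position: [0.574, -0.0086, 0.0479]
tool_rot: [-1.571, 0.0, 1.46]
force: [-5.7, -1.1, 16.0]
grip_width: -0.0001
```

Call:
arm_command(
  moves=[
    {"rx": 0,"ry": 0,"rz": 0,"x": 0,"y": 0.03,"z": 0,"gripper": -1},
    {"rx": 0,"ry": 0,"rz": 0,"x": 0,"y": 0.05,"z": 0,"gripper": -1},
    {"rx": 0,"ry": 0,"rz": 0,"x": 0,"y": 0.05,"z": 0,"gripper": -1},
  ],
)

```text
clock: 11.57
position: [0.574, -0.0086, 0.0478]
tool_rot: [-1.571, 0.0, 1.46]
force: [-8.0, 0.4, 22.8]
grip_width: 0.0001
```

Call:
arm_command(
  moves=[
    {"rx": 0,"ry": 0,"rz": 0,"x": 0,"y": 0.02,"z": 0,"gripper": -1},
    {"rx": 0,"ry": 0,"rz": 0,"x": 0,"y": 0.02,"z": 0,"gripper": -1},
    {"rx": 0,"ry": 0,"rz": 0,"x": 0,"y": 0.02,"z": 0,"gripper": -1},
    {"rx": 0,"ry": 0,"rz": 0,"x": 0,"y": 0.02,"z": 0,"gripper": -1},
    {"rx": 0,"ry": 0,"rz": 0,"x": 0,"y": 0.02,"z": 0,"gripper": -1},
  ],
)

```text
clock: 11.98
position: [0.574, -0.0086, 0.0478]
tool_rot: [-1.571, 0.0, 1.46]
force: [-8.4, -0.6, 26.0]
grip_width: -0.0002
```

Call:
arm_command(
  moves=[
    {"rx": 0,"ry": 0,"rz": 0,"x": 0,"y": 0,"z": 0,"gripper": -1},
    {"rx": 0,"ry": 0,"rz": 0,"x": 0,"y": 0,"z": 0,"gripper": -1},
    {"rx": 0,"ry": 0,"rz": 0,"x": 0,"y": 0,"z": 0,"gripper": -1},
    {"rx": 0,"ry": 0,"rz": 0,"x": 0,"y": 0,"z": 0,"gripper": -1},
    {"rx": 0,"ry": 0,"rz": 0,"x": 0,"y": 0,"z": 0,"gripper": -1},
  ],
)

```text
clock: 12.4
position: [0.574, -0.0086, 0.0477]
tool_rot: [-1.571, 0.0, 1.46]
force: [-9.7, 0.7, 26.4]
grip_width: -0.0003
```

Call:
arm_command(
  moves=[
    {"rx": 0,"ry": 0,"rz": 0,"x": 0,"y": 0,"z": 0,"gripper": -1},
    {"rx": 0,"ry": 0,"rz": 0,"x": 0,"y": 0,"z": 0,"gripper": -1},
    {"rx": 0,"ry": 0,"rz": 0,"x": 0,"y": 0,"z": 0,"gripper": -1},
  ],
)

```text
clock: 12.65
position: [0.574, -0.0086, 0.0478]
tool_rot: [-1.571, 0.0, 1.46]
force: [-9.4, -0.1, 26.1]
grip_width: -0.0003
```

Call:
arm_command(
  moves=[
    {"rx": 0,"ry": 0,"rz": 0,"x": 0,"y": -0.2,"z": 0,"gripper": -1},
    {"rx": 0,"ry": 0,"rz": 0,"x": 0,"y": -2,"z": 0,"gripper": -1},
    {"rx": 0,"ry": 0,"rz": 0,"x": 0,"y": -5,"z": 0,"gripper": -1},
    {"rx": 0,"ry": 0,"rz": 0,"x": 0,"y": -8,"z": 1,"gripper": -1},
    {"rx": 0,"ry": 0,"rz": 0,"x": 0,"y": -11,"z": 4,"gripper": -1},
  ],
)

```text
clock: 13.07
position: [0.5366, -0.0042, 0.1571]
tool_rot: [-1.572, -0.001, 1.459]
force: [-0.5, -0.0, 1.2]
grip_width: -0.0003
```

Call:
arm_command(
  moves=[
    {"rx": 0,"ry": 0,"rz": 0,"x": 0,"y": -3,"z": 3,"gripper": -1},
    {"rx": 0,"ry": 0,"rz": 0,"x": 0,"y": -5,"z": 6,"gripper": -1},
    {"rx": 0,"ry": 0,"rz": 0,"x": 0,"y": -5,"z": 9,"gripper": 0.5},
    {"rx": 0,"ry": 0,"rz": 0,"x": 0,"y": -5,"z": 10,"gripper": 0.5},
    {"rx": 0,"ry": 0,"rz": 0,"x": 0,"y": -5,"z": 10,"gripper": 0.5},
  ],
)

```text
clock: 13.48
position: [0.4338, 0.0066, 0.2066]
tool_rot: [-1.571, 0.001, 1.46]
force: [1.3, -0.2, 0.9]
grip_width: 0.0357
```

Run:
```python
from h import *
import m
from fit import fitw
s=bot.observe();print(s["clock"],s["position"],s["tool_rot"],s["force"])
E=wext();p,d=bot.grab_frame("wrist"); cv2.imwrite("pics/w10.png",p[:,:,::-1]); np.savez("w10.npz",p=p,d=d,E=E); print(m.meas(p,d,E))
for n in("side","scene"):
    p,d=bot.grab_frame(n); a=np.load(n+"0.npz")
    for w in("press_pad","gear","stand"):
        pass
    y0,x0=(140,230) if n=="side" else (170,170)
    o=np.hstack([cv2.resize(q[y0:y0+120,x0:x0+150,::-1],None,fx=2.6,fy=2.6,interpolation=cv2.INTER_CUBIC) for q in (a["p"],p)])
    cv2.imwrite(f"pics/f_{n}.png",o)
```

```text
13.4833 [0.43380917 0.00664292 0.20655294] [-1.57126825e+00  9.93500235e-04  1.46033650e+00] [ 1.3488898  -0.16086345  0.86017043]
pad px [275.61585366 310.68699187] 492 depth med [ 0.5733 -0.009   0.0491]
orange px [432.  27.] 3123 mean [0.2922 0.1809 0.0116] rect [287.  183.8] [50. 74.] 44.4 slope [ 0.101 -0.107] thin dir deg 133.4 zrange [0.0056 0.0165]
orange px [164. 133.] 3197 mean [ 0.3667 -0.1078  0.0106] rect [ 367.2 -109.3] [49.8 76.7] 34.0 slope [-0.083  0.12 ] thin dir deg -55.4 zrange [0.0045 0.0162]
orange px [353. 131.] 3393 mean [0.3876 0.095  0.0103] rect [388.   95.8] [81.1 48.7] 56.1 slope [0.078 0.126] thin dir deg -121.9 zrange [0.0046 0.016 ]
orange px [276. 272.] 1465 mean [ 0.5453 -0.0052  0.0124] rect [558.5  -6.9] [47.3 76.3] 82.6 slope [-0.101  0.015] thin dir deg -8.5 zrange [0.0056 0.0165]
{'pad': array([ 0.57399661, -0.00912802,  0.048     ]), 'w': []}
```

View pics/f_side.png

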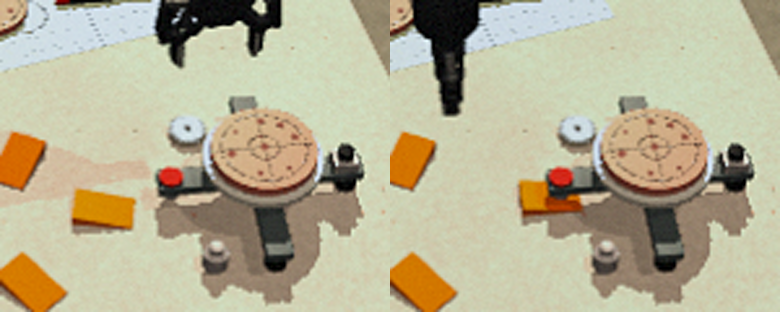

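View pics/f_scene.png

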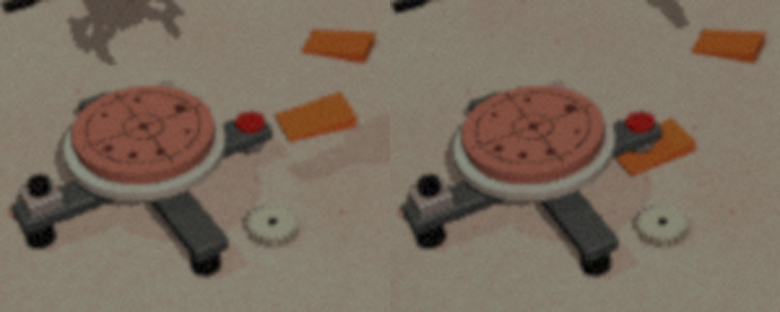

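View pics/w10.png

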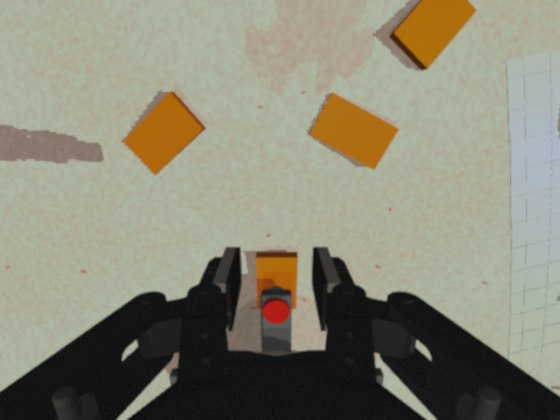

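```bash
python3 -c "
from workcell import bot
print(bot.job_done())"
```

```text
the job is handed in; nothing more can be done
None
```

I wedged the stand's short foot, pressed down on the red pad to prove it, moved the arm clear and handed the job in at about 14 s of the 64 s allowed.

**Wedge:** I used the one farthest from the base (about 0.48 m; the three look-alikes were all nearer than about 0.41 m). I slid it along the bench between the fingertips to turn it in line with the short-foot arm. I then let go and pushed its back with both fingertips until it jammed at about 10 N.

**Proof press:** I pressed the red pad at 23–26 N for just over a second. The fingertips stayed at 47.7–47.8 mm, against a pad top of 48 mm, so the stand neither rocked nor was jacked up.

**Last checks:**
- **Stand:** the pad measured (0.574, -0.009) m after the job and (0.575, -0.009) m before, so the stand had not shifted within measuring error.
- **Other things:** the gear, weight and look-alike wedges looked unmoved in the before and after pictures. I did not measure the discs, pen, scriber, dividers or rule again, but the arm never went near them.
- **Extra forces:** while I slid the wedge, the fingertips also pressed down with up to 14 N, probably dragging on the bench. The proof press pushed about 9 N sideways on the stand, well under the 25 N that would slide it.
- **Disagreement:** one partly hidden view of the pad, taken mid-job, gave a position 12 mm off. I ignored it because the clear views agreed with each other.

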